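Slacken the left-hand nut of a grinding spindle

ROBOT

A 7-joint arm with a two-finger parallel gripper is mounted at the origin on the work surface. World frame = base frame: x ahead of the robot, y to its left, z up, the work surface at z = 0. Lengths are in mm, angles in rad, forces in N, time in s.
With the tool pointing down it reaches from about 425 to 1025 mm from the base axis. Payload 9.4 kg.
Tool frame: the origin (TCP) lies at the very end of the fingers, on their centre line; the grasp point (between the pads) lies env.grip_depth behind it (env.grip_depth is the distance from the TCP to the grasp point, in mm); z points along the fingers, y is the line along which they close (so a half turn about z gives the same grasp; the last joint's range is limited). The gripper opens to 93 mm and grips with 3 to 60 N. Pads are 15 mm wide; open, the fingers measure 128 mm over their backs; the gripper's body (75 mm by 188 mm) begins 65 mm behind the grasp point.
Start: joints at [-1.304, 0.599, -0.003, 1.599, 0.002, 0.943, -0.08], TCP at [244.378, 682.571, 218.618] pointing down, gripper open.
Joint ranges: [-2.57, 2.57], [-0.35, 1.97], [-1.29, 1.29], [0.11, 2.56], [-1.05, 4.19], [0.11, 1.86], [-2.63, 2.63]. Speed limits (rad/s): [2.22, 2.22, 3.01, 3.01, 3.14, 3.14, 3.14].

INTERFACE

Orientations are given as a rotation vector (axis times angle).
In Python, from rig import readout, viewer, env, finder gives the robot as it stands.
- The arm moves only by the tool step_arm, never from a script. Its argument "rows" is one flat list of numbers, 7 for each row, row after row: the closure in counts, from 0 (fully open) to 255 (shut), then the shift along the tool's x, y, z normalised to -1 to 1, where 1 is 0.03 m, then the turn, a rotation vector about the tool's x, y, z normalised to -1 to 1, where 1 is 6 degrees. In form: [hand, tx, ty, tz, wx, wy, wz, hand, tx, ty, tz, wx, wy, wz, ...]. A call has 1 to 10 rows; each row shifts and turns the commanded pose from where the row before left it, along the tool's axes as they then stand; what a row does not reach is not made up. A row lasts 1/12 s, in which the tool goes at most 41.7 mm and 7.16 degrees, less where a joint would pass 70% of its speed; a pose out of reach is approached as far as the arm can. A call with a number of a shift or a turn outside -1 to 1 is refused whole. A call with a gripper value outside its range is refused whole. The fingers move at their own pace and stop on an object; "grip_force" is the grip in N (left out, the last holds). Time passes only in rows, so rows that do not move let the fingers close. It gives the time, the measured TCP pose, the force and the opening at its end, in the units of the state.
- readout.read_state(): the state, without advancing time (a new reading comes with each control period).
- viewer.snapshot(name): name is "side" or "top"; returns a dict with "frame" (384x512x3 uint8, blue, green, red), "z_map" (384x512 float32, mm along the optical axis (not along the pixel's ray), 0 where there is no reading), "fx", "fy", "cx", "cy" (pixels), "k1" (the pictures are not rectified: a ray, as slopes to the right and down, at radius r is drawn at 1 + k1 r^2 times it, then the intrinsics apply), "rvec" (rotation vector, rad) and "tvec" (3), from world to camera coordinates, as OpenCV has them. Camera axes: x right, y down, z forward; pixel columns grow to the right and rows downward; lengths in mm; the calibration is good to about 2 mm. A picture is of the moment at which its call begins.
- env.sign_off(): hands the job in, once; it reports no verdict.
Trained networks look in the newest picture that a camera, given by its name, has taken for a name from the list of things; names that differ only in an ending like _2 or _b are one class to them, and where a whole thing is asked for, a point or a joint stands for the part that bears it (a point fixed in the world has none). Each returns a list of dicts, best first, with "confidence" (0 to 1); they miss things now and then, are a little off and sometimes report something else, mostly with a low value. They report only what shows in the picture. A call takes as long as a camera call. They do not tell look-alikes from the thing itself.
- finder.recognise(query, camera): "bbox" ([centre column, centre row, width, height] in pixels, round what is visible of it).
- finder.masks_of(query, camera): "mask" (384x512 bool, what is visible of it) and "bbox" ([centre column, centre row, width, height] in pixels, round what is visible of it).
The state is a dict: "time": time; "joint_pos": joint angles; "joint_velocities": joint speeds; "tau": joint torques, N m; "position": TCP position; "orientation": TCP orientation; "contact_force": force on the tool from outside, world axes, zero at the start; "ft_torque": the same for the moment, N m; "grip_width": finger opening in mm.
Only numpy, scipy, OpenCV 4.12 (cv2) and the standard library are available. Lean on these libraries where they do the work, as an engineer would, in place of code of your own. Each camera call takes 0.05 s, during which the arm holds its last target. There are 200 camera calls.

TASK

Two spindle units stand on the stores bench. Slacken the bar-shaped nut on top of the unit that carries the flat grinding wheel and let go of it: its thread is left-handed, so it comes loose clockwise as seen from above (the loosening way gives under a steady turn, the other way is dead solid), and it should be backed off by about a sixth of a turn or somewhat more. Leave the nut of the belt-pulley unit as it is.

Things in the scene. Friction and masses are not known exactly. Their poses are not given: they have to be found in the camera images.
- wheel_nut_grip (a point): Nut to slacken: upright steel bar 52 mm long, 13 thick, 32 tall (104 to 136 mm above bench) on a hub 30 across, 14 tall, on the unit with the flat dark-grey grinding wheel (130 mm across, top at 84 mm; 54 mm flange on it to 90 mm). Spindle stands 8 mm out of it. Point: bar's centre, on the turning axis, 120 mm above bench; turns with nut; x along the bar, y across it, z up. Unit bolted down.
- wheel_nut (a joint): Turn of the grinding wheel's nut, rad. 0: tight, as found, a solid stop (no further anticlockwise). Grows clockwise seen from above (left-hand thread), to a stop at 2.0. Takes a steady 0.15 N m, stays where it is left, does not rise.
- pulley_nut_grip (a point): Not to be turned: an identical steel bar nut (same sizes and heights, point and axes likewise) on the other bolted-down spindle unit, which carries a stepped, grooved aluminium belt pulley (84 mm across below, 56 mm above) in place of a grinding wheel. At least 200 mm from the grinding wheel's nut; the two units may stand either way round.
- pulley_nut (a joint): Turn of the pulley's nut, rad. 0 as found; grows anticlockwise seen from above (ordinary right-hand thread). To be left as it is.
Mind the look-alikes: they are no part of the job. Leave any orange or pink look-alike of the part that bears pulley_nut_grip alone.

How it is judged:
By the outcome, as a careful person would: the job done as asked, in the order asked, and still so for the second after the job is handed in, with the robot touching nothing.
It also fails if it takes over 35 s, if anything falls off the work surface, if the arm or the gripper's body presses on something with over 40 N, if the wrist force passes 120 N, or if a joint passes its speed limit or range.

## Working session

There is one attempt and no reset: what is moved stays moved. The work goes in short steps, Python scripts to look and compute and a tool call to move; the robot and the scene stay as the last step left them, time stands still between calls to the robot, and variables do not carry over. Pictures are saved under pics/ and viewed, on a budget of 10 in all, crops included, one or two more only if the job needs it, and the job is handed in when it is done.

Besides the shell and the picture viewer there is one more tool, called after "Emit:" as name(argument=value, ...), one argument or row to a line, values as JSON. step_arm: Moves the arm, as the interface text tells. Scaled input: -1 to 1 covers 0.03 m each way for a shift and 6 degrees each way for a turn. Its arguments: {"type":"object","properties":{"rows":{"type":"array"},"grip_force":{"type":"number"}},"required":["rows"]}

```bash
mkdir -p pics
cat > h.py <<'E'
import numpy as np,cv2
from rig import readout,viewer,env,finder
def pts(s):
    z=s["z_map"];h,w=z.shape
    u,v=np.meshgrid(np.arange(w),np.arange(h))
    x=(u-s["cx"])/s["fx"];y=(v-s["cy"])/s["fy"]
    a,b=x.copy(),y.copy()
    for _ in range(8):
        f=1+s["k1"]*(a*a+b*b);a,b=x/f,y/f
    P=np.stack([a*z,b*z,z],-1)
    R=cv2.Rodrigues(np.array(s["rvec"],float))[0]
    W=(P-np.array(s["tvec"],float).ravel())@R
    W[z<=0]=np.nan
    return W
E
python3 - <<'E'
from h import *
ims=[]
for c in("top","side"):
    s=viewer.snapshot(c);W=pts(s);im=s["frame"].copy()
    for q in("wheel_nut_grip","pulley_nut_grip"):
        for d in finder.masks_of(q,c):
            m=d["mask"];p=W[m];p=p[~np.isnan(p[:,0])]
            print(c,q,round(d["confidence"],2),np.round(d["bbox"]),np.round(np.median(p,0)) if len(p) else None, np.round(np.percentile(p[:,2],[5,95])) if len(p) else None)
    cv2.imwrite(f"pics/{c}0.png",im)
print(env.grip_depth,readout.read_state())
E
```

```text
top wheel_nut_grip 0.6 [332. 204.  16.  22.] [ 532. -110.  131.] [102. 137.]
top pulley_nut_grip 0.75 [128. 171.  21.  18.] [610. 361. 126.] [ 96. 137.]
top pulley_nut_grip 0.73 [166. 275.  19.  25.] [376. 264. 133.] [ 91. 138.]
top pulley_nut_grip 0.53 [212. 185.  18.  20.] [576. 162. 132.] [100. 137.]
top pulley_nut_grip 0.52 [360. 118.  18.  15.] [ 737. -181.  133.] [103. 137.]
side wheel_nut_grip 0.64 [286. 279.  26.  27.] [ 530. -122.  125.] [ 97. 137.]
side pulley_nut_grip 0.8 [406. 269.  33.  30.] [ 739. -195.  122.] [ 92. 138.]
side pulley_nut_grip 0.77 [151. 171.  23.  20.] [377. 260. 119.] [ 96. 136.]
side pulley_nut_grip 0.74 [233. 121.  18.  15.] [613. 355. 120.] [ 95. 137.]
side pulley_nut_grip 0.61 [253. 172.  21.  24.] [579. 155. 120.] [ 94. 137.]
18.8 {'time': 0.3, 'joint_pos': array([-1.30368975,  0.59963126, -0.00252369,  1.59961253,  0.00180338,
        0.94292376, -0.07978833]), 'joint_velocities': array([-9.05338185e-04, -2.20630500e-03,  5.84557290e-04, -8.26600940e-04,
       -1.02655088e-03,  9.73676947e-05, -8.46915408e-04]), 'tau': array([-2.52689148e-03, -7.64132738e+01,  1.49358954e+00, -2.52251405e+01,
       -5.25286433e-02,  1.39330962e-02,  1.06449399e-04]), 'position': array([244.33050533, 682.42139387, 218.30193044]), 'orientation': array([-5.37305560e-01, -3.09528545e+00,  9.00748277e-04]), 'contact_force': array([ 0.13293066,  0.30441511, -0.04928944]), 'ft_torque': array([-0.01445318, -0.07097609,  0.04867497]), 'grip_width': 92.92881879384797}
```

View pics/top0.png

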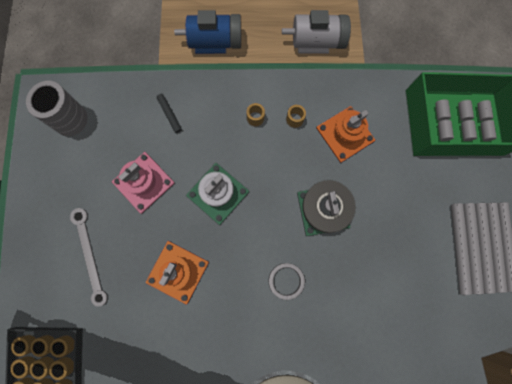

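View pics/side0.png

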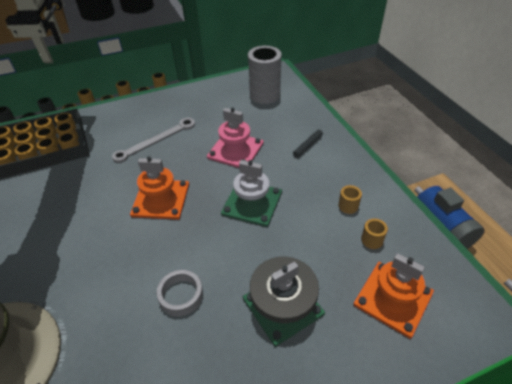

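The top picture shows five bar nuts. They are the wheel nut (332,204), the pulley nut on the green base (212,185), orange ones at (166,275) and (350,120), and a pink one at (135,175). Only the one at (332,204), side view (286,279), sits on a flat dark-grey wheel, so that is the one to turn. I'll confirm it in a crop and measure it.

```bash
cat >> h.py <<'E'
def bar(cams=("top","side"),c0=(531,-116),save=None):
    out=[]
    for c in cams:
        s=viewer.snapshot(c);W=pts(s)
        if save: 
            d=finder.recognise("wheel_nut_grip",c)[0]["bbox"];x,y=int(d[0]),int(d[1])
            out.append(cv2.resize(s["frame"][y-40:y+40,x-40:x+40],(400,400),interpolation=cv2.INTER_CUBIC))
        m=(W[...,2]>128)&(W[...,2]<139)&(np.hypot(W[...,0]-c0[0],W[...,1]-c0[1])<40)
        p=W[m][:,:2].astype(np.float32)
        r=cv2.minAreaRect(p);b=cv2.boxPoints(r)
        C=np.cov(p.T);w,V=np.linalg.eigh(C);a=np.degrees(np.arctan2(V[1,1],V[0,1]))%180
        print(c,len(p),"mean",p.mean(0),"rect",np.round(r[0],1),np.round(r[1],1),"pca deg",round(a,1),"z",W[m][:,2].max())
    if save: cv2.imwrite(save,np.hstack(out))
E
python3 - <<'E'
from h import *
bar(save="pics/c1.png")
from scipy.spatial.transform import Rotation as R
print(R.from_rotvec(readout.read_state()["orientation"]).as_matrix().round(3))
E
```

```text
Traceback (most recent call last):
  File "h.py", line 20, in bar
    d=finder.recognise("wheel_nut_grip",c)[0]["bbox"];x,y=int(d[0]),int(d[1])
      ~~~~~~~~~~~~~~~~~~~~~~~~~~~~~~~~~~~~^^^
IndexError: list index out of range
```

The detector missed it this time, so I'll crop at the known pixels.

```bash
sed -i 's/d=finder.recognise.*$/x,y={"top":(332,204),"side":(286,279)}[c]/' h.py
python3 - <<'E'
from h import *
bar(save="pics/c1.png")
from scipy.spatial.transform import Rotation as R
print(R.from_rotvec(readout.read_state()["orientation"]).as_matrix().round(3))
E
```

```text
top 118 mean [ 533.6368  -113.97758] rect [ 534.2 -115. ] [50.2 13.9] pca deg 9.8 z 138.78536471522168
side 214 mean [ 531.4893   -119.090546] rect [ 533.2 -117.4] [52.  14.4] pca deg 8.7 z 138.96124736609056
[[-0.942  0.337  0.   ]
 [ 0.337  0.942 -0.   ]
 [-0.    -0.    -1.   ]]
```

View pics/c1.png

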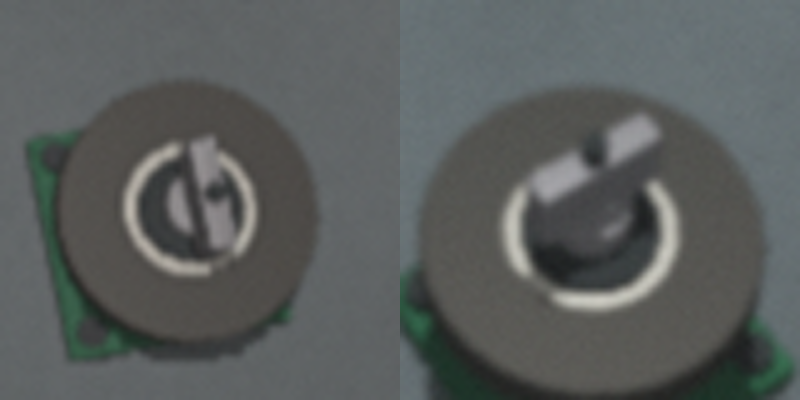

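The crop confirms it: a bar nut on the flat dark-grey wheel, bar about 9° off world x, centre about (533.5, -116.5), 50×14 mm as specified. Next I travel there at the current height.

Emit:
step_arm(
  rows=[0,-0.6,-0.73,0,0,0,0,0,-0.6,-0.73,0,0,0,0,0,-0.6,-0.73,0,0,0,0,0,-0.6,-0.73,0,0,0,0,0,-0.6,-0.73,0,0,0,0,0,-0.6,-0.73,0,0,0,0,0,-0.6,-0.73,0,0,0,0,0,-0.6,-0.73,0,0,0,0,0,-0.6,-0.73,0,0,0,0,0,-0.6,-0.73,0,0,0,0],
  grip_force=55,
)

```text
time: 1.33
position: [340.4, 414.5, 218.9]
orientation: [0.537, 3.095, 0.001]
contact_force: [0.4, -1.1, 0.5]
grip_width: 93.2
```

Emit:
step_arm(
  rows=[0,-0.6,-0.73,0,0,0,0,0,-0.6,-0.73,0,0,0,0,0,-0.6,-0.73,0,0,0,0,0,-0.6,-0.73,0,0,0,0,0,-0.6,-0.73,0,0,0,0,0,-0.6,-0.73,0,0,0,0,0,-0.6,-0.73,0,0,0,0,0,-0.6,-0.73,0,0,0,0,0,-0.6,-0.73,0,0,0,0,0,-0.6,-0.73,0,0,0,0],
)

```text
time: 2.17
position: [436.1, 147.6, 219.0]
orientation: [0.537, 3.095, 0.001]
contact_force: [0.1, -0.4, -0.2]
grip_width: 92.9
```

Emit:
step_arm(
  rows=[0,-0.6,-0.73,0,0,0,0,0,-0.6,-0.73,0,0,0,0,0,-0.6,-0.73,0,0,0,0,0,-0.6,-0.73,0,0,0,0,0,-0.6,-0.73,0,0,0,0,0,-0.6,-0.73,0,0,0,0,0,-0.6,-0.73,0,0,0,0,0,-0.6,-0.73,0,0,0,0,0,-0.6,-0.73,0,0,0,0,0,-0.6,-0.73,0,0,0,0],
)

```text
time: 3.0
position: [531.7, -119.5, 218.9]
orientation: [0.537, 3.095, 0.0]
contact_force: [1.2, 0.5, -0.1]
grip_width: 93.0
```

Emit:
step_arm(
  rows=[0,0,0,0,0,0,-0.98,0,0,0,0,0,0,-0.98,0,0,0,0,0,0,-0.98,0,0,0,0,0,0,-0.98,0,0,0,0,0,0,-0.98,0,0,0,0,0,0,0,0,0,0,0,0,0,0],
)

```text
time: 3.58
position: [531.4, -118.2, 218.8]
orientation: [-0.26, 3.13, 0.0]
contact_force: [0.5, -0.8, 0.4]
grip_width: 93.2
```

```bash
cat >> h.py <<'E'
from scipy.spatial.transform import Rotation as Ro
def err(x,y,z,ydeg):
    s=readout.read_state();M=Ro.from_rotvec(s["orientation"]).as_matrix()
    print("t",s["time"],"pos",s["position"].round(1),"F",s["contact_force"].round(1),"T",s["ft_torque"].round(2),"w",round(s["grip_width"],1),"j7",s["joint_pos"][6].round(2))
    print("tilt z",M[:,2].round(3),"y az",np.degrees(np.arctan2(M[1,1],M[0,1])).round(2),"-> units shift",(M.T@(np.array([x,y,z])-s["position"])/30).round(2),"wz units",((np.degrees(np.arctan2(M[1,1],M[0,1]))-ydeg)/6).round(2))
E
python3 - <<'E'
from h import *
err(533.5,-116.5,109,99.5)
s=viewer.snapshot("side");cv2.imwrite("pics/s2.png",s["frame"][150:384,150:450])
bar(("side",))
E
```

```text
t 3.5833 pos [ 531.4 -118.2  218.8] F [ 0.5 -0.8  0.4] T [ 0.01  0.01 -0.03] w 93.2 j7 1.83
tilt z [ 0.  0. -1.] y az 99.5 -> units shift [-0.08  0.04  3.66] wz units 0.0
side 208 mean [ 531.75    -118.90335] rect [ 533.1 -117.2] [51.6 13.5] pca deg 8.3 z 138.73629871610984
```

View pics/s2.png

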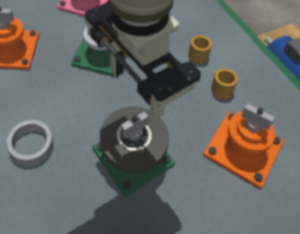

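The view shows the open gripper straddling the nut at crop (135,125), with nothing near it. The pose error is about 2 mm, so I descend with that correction.

Emit:
step_arm(
  rows=[0,-0.08,0.04,0.7,0,0,0,0,0,0,0.7,0,0,0,0,0,0,0.7,0,0,0,0,0,0,0.7,0,0,0,0,0,0,0.5,0,0,0,0,0,0,0.36,0,0,0,0,0,0,0,0,0,0],
)

```text
time: 4.27
position: [532.6, -116.1, 107.0]
orientation: [0.264, -3.128, -0.001]
contact_force: [-0.3, 0.6, -0.3]
grip_width: 93.1
```

Emit:
step_arm(
  rows=[180,0,0,0,0,0,0,190,0,0,0,0,0,0,200,0,0,0,0,0,0,255,0,0,0,0,0,0,255,0,0,0,0,0,0,255,0,0,0,0,0,0,255,0,0,0,0,0,0,255,0,0,0,0,0,0],
  grip_force=20,
)

```text
time: 4.93
position: [533.5, -116.4, 109.0]
orientation: [-0.266, 3.13, -0.0]
contact_force: [1.0, 0.1, -0.3]
grip_width: 44.6
```

Run:
```python
from h import *
err(533.5,-116.5,109,99.5)
```

```text
t 4.9333 pos [ 533.5 -116.4  109. ] F [ 1.   0.1 -0.3] T [0.06 0.   0.04] w 44.6 j7 1.82
tilt z [ 0. -0. -1.] y az 99.7 -> units shift [ 0. -0.  0.] wz units 0.03
```

Emit:
step_arm(
  rows=[255,0,0,0,0,0,0,255,0,0,0,0,0,0,255,0,0,0,0,0,0,255,0,0,0,0,0,0,255,0,0,0,0,0,0,255,0,0,0,0,0,0,255,0,0,0,0,0,0,255,0,0,0,0,0,0,255,0,0,0,0,0,0],
)

```text
time: 5.68
position: [533.5, -116.3, 108.8]
orientation: [0.266, -3.13, -0.0]
contact_force: [-0.3, 1.0, 0.3]
grip_width: 12.7
```

Run:
```python
from h import *
err(533.5,-116.5,109,99.5)
```

```text
t 5.6833 pos [ 533.5 -116.3  108.8] F [-0.3  1.   0.3] T [ 0.15 -0.02 -0.14] w 12.7 j7 1.82
tilt z [-0.  0. -1.] y az 99.7 -> units shift [ 0.   -0.01 -0.01] wz units 0.03
```

The gripper holds 12.7 mm with almost no side force. I'll firm up the grip and turn clockwise (+wz) gently.

Emit:
step_arm(
  rows=[255,0,0,0,0,0,0,255,0,0,0,0,0,0,255,0,0,0,0,0,0,255,0,0,0,0,0,0.5,255,0,0,0,0,0,0.5,255,0,0,0,0,0,0.5,255,0,0,0,0,0,0.5,255,0,0,0,0,0,0,255,0,0,0,0,0,0],
  grip_force=50,
)

```text
time: 6.43
position: [533.5, -116.4, 108.8]
orientation: [-0.06, -3.141, 0.0]
contact_force: [0.6, -0.1, -0.6]
grip_width: 12.5
```

Run:
```python
from h import *
err(533.5,-116.5,109,99.5)
```

```text
t 6.4333 pos [ 533.5 -116.4  108.8] F [ 0.6 -0.1 -0.6] T [ 0.18  0.05 -0.14] w 12.5 j7 1.67
tilt z [-0. -0. -1.] y az 87.8 -> units shift [-0.   -0.   -0.01] wz units -1.95
```

Emit:
step_arm(
  rows=[255,0,0,0,0,0,0.6,255,0,0,0,0,0,0.6,255,0,0,0,0,0,0.6,255,0,0,0,0,0,0.6,255,0,0,0,0,0,0.6,255,0,0,0,0,0,0.6,255,0,0,0,0,0,0.6,255,0,0,0,0,0,0.6,255,0,0,0,0,0,0.6,255,0,0,0,0,0,0.6],
)

```text
time: 7.27
position: [533.4, -116.7, 108.8]
orientation: [-1.032, -2.967, 0.001]
contact_force: [-0.9, -1.1, -1.8]
grip_width: 12.8
```

Emit:
step_arm(
  rows=[255,0,0,0,0,0,0.6,255,0,0,0,0,0,0.6,255,0,0,0,0,0,0.6,255,0,0,0,0,0,0.6,255,0,0,0,0,0,0.6,255,0,0,0,0,0,0.6,255,0,0,0,0,0,0.6,255,0,0,0,0,0,0.3,255,0,0,0,0,0,0,255,0,0,0,0,0,0],
)

```text
time: 8.1
position: [533.2, -116.9, 108.8]
orientation: [-1.693, -2.647, 0.001]
contact_force: [-2.2, -3.0, -0.8]
grip_width: 12.6
```

Run:
```python
from h import *
err(533.5,-116.5,109,25)
bar(("side","top"))
```

```text
t 8.1 pos [ 533.2 -116.9  108.8] F [-2.2 -3.  -0.8] T [-0.72  0.46 -0.11] w 12.6 j7 0.93
tilt z [-0.    -0.001 -1.   ] y az 24.8 -> units shift [ 0.01  0.02 -0.01] wz units -0.03
side 89 mean [ 535.62244 -134.26741] rect [ 532.1 -134.8] [31.4 14.2] pca deg 166.9 z 138.8661563779755
top 40 mean [525.7959   -98.065414] rect [ 528.2 -104.4] [11.4 29.9] pca deg 124.4 z 138.8925546370805
```

The turn is complete with low forces. Now I open, rise and check.

Emit:
step_arm(
  rows=[120,0,0,0,0,0,0,60,0,0,0,0,0,0,0,0,0,0,0,0,0,0,0,0,0,0,0,0,0,0,0,0,0,0,0,0,0,0,0,0,0,0,0,0,0,0,0,0,0,0,0,0,0,0,0,0,0,0,0,0,0,0,0,0,0,0,0,0,0,0],
)

```text
time: 9.03
position: [533.5, -116.4, 108.8]
orientation: [1.695, 2.645, 0.0]
contact_force: [-0.2, 0.2, 0.7]
grip_width: 74.7
```

Emit:
step_arm(
  rows=[0,0,0,-0.5,0,0,0,0,0,0,-0.8,0,0,0,0,0,0,-0.8,0,0,0,0,0,0,-0.8,0,0,0,0,0,0,-0.8,0,0,0,0,0,0,-0.5,0,0,0,0,0,0,0,0,0,0],
)

```text
time: 9.62
position: [534.9, -116.9, 237.8]
orientation: [1.693, 2.641, 0.004]
contact_force: [0.8, -0.2, 0.5]
grip_width: 93.0
```

Run:
```python
from h import *
err(533.5,-116.5,109,25)
bar(("side","top"))
bar(("side",),(578,158))
s=viewer.snapshot("side");cv2.imwrite("pics/s3.png",cv2.resize(s["frame"][150:384,150:450],(750,585)))
```

```text
t 9.6167 pos [ 534.9 -116.9  237.8] F [ 0.8 -0.2  0.5] T [-0.01  0.01 -0.03] w 93.0 j7 0.82
tilt z [ 0.005 -0.    -1.   ] y az 24.69 -> units shift [ 0.04 -0.05  4.29] wz units -0.05
side 208 mean [ 532.0264  -118.80594] rect [ 532.8 -117.2] [13.  52.6] pca deg 115.1 z 138.9531993225675
top 109 mean [ 532.2209  -114.15983] rect [ 532.6 -115.1] [12.4 52.3] pca deg 114.0 z 138.44046518864926
side 82 mean [572.7847 166.1644] rect [578.5 165.4] [15.4 41.2] pca deg 131.0 z 138.99039896855655
```

View pics/s3.png

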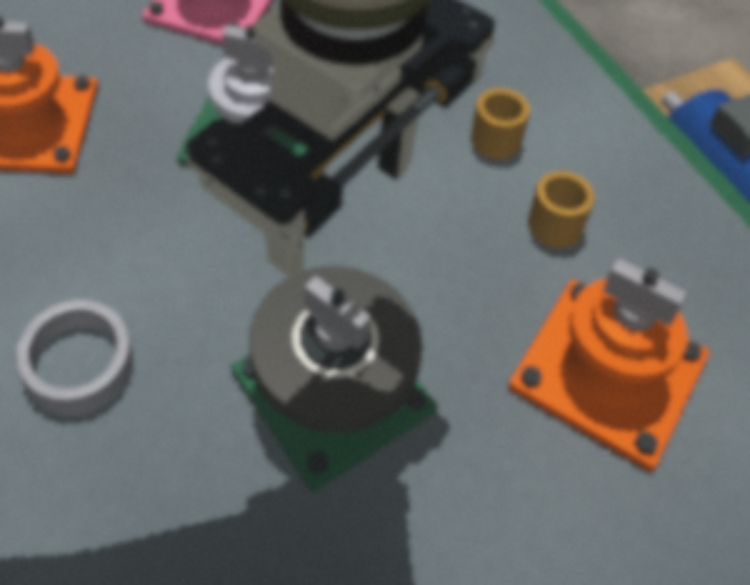

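The nut at crop (335,315) has visibly turned. The bar went from about 9° to about 114.5°, which is 75° clockwise, and the gripper is well clear above it. Handing in.

```bash
python3 -c "
from rig import env;print(env.sign_off())"
```

```text
the job is handed in; nothing more can be done
None
```

The grinding wheel's bar nut is slackened by about 75° clockwise seen from above (roughly 1.3 rad, a bit over a sixth of a turn). I then released it and raised the gripper about 100 mm clear. The job was handed in at about 9.8 s on the robot's clock, and sign-off reports no verdict.

- **Wheel nut:** after release, both cameras put the bar at 114–115°, against 9–10° before. The tool itself turned 75°, so the grip did not slip. Forces read at the end of each move stayed within about 4 N.
- **Pulley nut and look-alikes:** the arm went near the pulley unit only in passing, with the fingertips well above it, and no contact showed in the readings. I did not measure the pulley nut's angle before and after, because the gripper partly hid it in the last picture.
- **Checks that disagreed:** one detector call missed the wheel nut, so I cropped at pixels it had found earlier. The twisting-moment reading on the wrist was noisy and did not clearly show the 0.15 N m resistance, so I relied on the camera angles instead.

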